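# Lock the camera onto the microscope's slanting tube

## Robot

A 6-joint arm with a two-finger parallel gripper is mounted at the origin on the work surface. World frame = base frame: x ahead of the robot, y to its left, z up, the work surface at z = 0. Lengths are in m, angles in rad, forces in N, time in s.
With the tool pointing down it reaches from about 0.2 to 0.875 m from the base axis. Payload 3.4 kg.
Tool frame: the origin (TCP) lies at the very end of the fingers, on their centre line; the grasp point (between the pads) lies behind it (grip_depth is the z of the grasp point in the tool frame, in m); z points along the fingers, y is the direction in which the jaws open and shut (so a half turn about z gives the same grasp; the last joint's range is limited). The gripper opens to 94 mm and grips with 3 to 60 N. Pads are 16 mm wide; open, the fingers measure 119 mm over their backs; the gripper's body (75 mm by 177 mm) begins 78 mm behind the grasp point.
Start: joints at [1.109, 0.276, 1.505, -0, 1.361, -0.121], TCP at [0.192, 0.542, 0.205] pointing down, gripper open.
Joint ranges: [-2.89, 2.89], [-0.75, 2.08], [0.22, 2.7], [-1.18, 4.32], [0.11, 2.71], [-2.7, 2.7]. Speed limits (rad/s): [2.57, 2.57, 3.14, 3.14, 3.14, 3.14].

## Interface

Orientations are given as a unit quaternion [w, x, y, z].
In Python, from rig import * gives the robot as it stands. The module is installed in compiled form; this text tells all that it offers.
- The arm moves only by the tool arm_command, never from a script. Its argument "plan" is a list of rows, each a list of 5 numbers: the opening, from 0 (shut) to 1 (fully open), then the shift along the tool's x, y, z in cm, then the turn about the tool's z in degrees. A call has 1 to 10 rows; each row is the pose to reach, as a shift and turn from the pose commanded when the call began, along the tool's axes at that moment; what a row does not reach only later rows make up. A row lasts 1/8 s, in which the tool goes at most 62.5 mm and 10.7 degrees, less where a joint would pass 70% of its speed; a pose out of reach is approached as far as the arm can. A call with a gripper value outside its range is refused whole. The fingers move at their own pace and stop on an object; the grip force is fixed at half the most. Time passes only in rows, so rows that repeat a pose let the fingers close. It gives the time, the measured TCP pose, the force and the opening at its end, in the units of the state.
- get_state(): the state, without advancing time (a new reading comes with each control period).
- grab_frame(name): name is "scene" or "side" or "wrist"; returns a dict with "frame" (420x560x3 uint8, red, green, blue), "depth" (420x560 float32, m along the optical axis (not along the pixel's ray), 0 where there is no reading), "vertical_fov" (degrees; the focal length in pixels is half the picture's height over the tangent of half this angle, whatever the lens; pixels are square), "cx", "cy" (the principal point, pixels), "k1" (the pictures are not rectified: a ray, as slopes to the right and down, at radius r is drawn at 1 + k1 r^2 times it, then the intrinsics apply), "R" (3x3) and "t" (3): a world point X has camera coordinates R X + t. Camera axes: x right, y down, z forward; pixel columns grow to the right and rows downward; lengths in m; the calibration is good to about 2 mm. A picture is of the moment at which its call begins.
- job_done(): hands the job in, once; it reports no verdict.
The state is a dict: "clock": time; "qpos": joint angles; "joint_velocities": joint speeds; "effort": joint torques, N m; "tcp_pos": TCP position; "eef_rot": TCP orientation; "contact_force": force on the tool from outside, world axes, zero at the start; "torque": the same for the moment, N m; "grip_width": opening from 0.0 (shut) to 1.0 (fully open).
Only numpy, scipy, OpenCV 4.12 (cv2) and the standard library are available. Lean on these libraries where they do the work, as an engineer would, in place of code of your own. Each camera call takes 0.05 s, during which the arm holds its last target. There are 200 camera calls.

## Task

Take the white camera out of its charging cradle and lock it onto the steel bayonet ring at the top of the microscope's slanting tube: find the ring's notches by feel, push the camera fully home against the spring and turn it clockwise (looking into the ring) to the stop, so that it springs up and stays locked when you let go. Leave everything else on the bench where it stands.

Things in the scene. Friction and masses are not known exactly. Their poses are not given: they have to be found in the camera images.
- camera_center (a point): The camera, about 0.28 kg: white box body, 52 x 52 mm over its flats and 66 mm long, blue button on its end. This point is the box's centre (box ends 33 mm either way along z). z runs along the camera's axis from nose to button: up while it stands in the cradle. x and y are square to the flats.
- camera_flange (a point): Centre of the underside of the camera's round flange (62 mm wide, 6 mm thick), 39 mm down the axis from camera_center, same axes. Below it (-z): the round nose, 44 mm wide and 22 mm long (last 3 mm 40 mm wide), with 3 bayonet lugs at +x (red dot above) and 120 degrees either side: 8 mm wide, out to radius 27 mm, tops 7 mm and undersides 11.5 mm below the flange.
- mount_mouth (a point): Bayonet mount, a steel ring 65 mm wide on the upper end of the microscope's slanting tube. This point: centre of its open end face, 252 mm above the bench. z points out of the mount along the tube, 40 degrees from vertical, leaning to the user's side; x in the face to its uppermost edge (12 o'clock). Bore 47 mm. Resting on its lip by the lugs, the camera's flange stands 11.5 mm off the face.
- mount_top_edge (a point): The end face's uppermost outer edge, 32.5 mm along the mount's x. Three lug notches, 11.6 mm wide and 120 degrees apart, cut the bore's lip. The ring was clamped on by hand: one notch lies within 40 degrees (0.7 rad) either side of this point, where exactly is not given and must be felt or seen. The ring does not turn. In the notches the camera drops 3 mm, then meets the spring.
- mount_spring (a joint): How far the sprung ring inside the mount is pushed in, m: 0 free; 0.0085 with the flange hard on the face (12 N; 4 N at 0). From 0.007 (flange under 1.5 mm off the face) the lugs clear the lip and the camera turns clockwise, looking into the mount (negative about z), by 42 degrees to a stop. Let go there, it springs up 4 mm into locking recesses: about 0.0045. Short of that it does not lock.
- cradle: The camera's charging cradle, a black block 105 x 95 mm and 40 mm high with a round well 58 mm wide and 26 mm deep, standing on the bench to the left or right of the microscope and fixed. The camera stands upright in it, nose down, its flange resting on the block's top. Origin under its centre, z up.
- microscope: The upright microscope, ivory and black, heavy and fixed. Its foot is 200 x 150 mm and the origin lies under the foot's centre; +x runs from the user's side (where the tube leans out) to the limb at the back. The arm's top is 187 mm high, the prism house on it (60 mm wide) 232 mm.
- pot_tray: Clear tray 130 x 190 mm, 35 mm high, fixed, with three stain pots, on the other side of the microscope from the cradle. Origin under its centre.
- pot0: Stain pot with a dark purple lid, 43 mm in diameter and 63 mm high, in the tray; origin under its centre.
- pot1: Stain pot with a pink lid, the same size, in the tray.
- pot2: Stain pot with a pale lid, the same size, in the tray.
- eyepiece: The eyepiece taken off the tube: black and metal, 37 mm in diameter and 66 mm high, standing upright between the robot and the microscope; origin under its centre.
- slide_box: Blue slide box 90 x 175 x 35 mm, beyond the microscope on the robot's right (-y); origin under its centre.
- oil_bottle: Amber immersion-oil bottle, 32 mm in diameter and 75 mm high, beyond the microscope on the robot's left (+y); origin under its centre.
- sanitizer: Pump bottle with an orange label, 68 mm in diameter and 195 mm high, on the robot's left (+y) towards the back; origin under its centre.
Mind the look-alikes: they are no part of the job. There is more than one size of the part that bears camera_center; the job needs the smaller.

How it is judged:
By the outcome, as a careful person would: the job done as asked, in the order asked, and still so for the second after the job is handed in, with the robot touching nothing.
It also fails if it takes over 54 s, if anything falls off the work surface, if the arm or the gripper's body presses on something with over 40 N, if the wrist force passes 120 N, or if a joint passes its speed limit or range.

## Working session

There is one attempt and no reset: what is moved stays moved. The work goes in short steps, Python scripts to look and compute and a tool call to move; the robot and the scene stay as the last step left them, time stands still between calls to the robot, and variables do not carry over. Pictures are saved under pics/ and viewed, about 8 in all and at most 12, crops included, and the job is handed in when it is done.

Besides the shell and the picture viewer there is one more tool, called after "Request:" as name(argument=value, ...) on one line, values as JSON. arm_command: Moves the arm, as the interface text tells. Its arguments: {"type":"object","properties":{"plan":{"type":"array","items":{"type":"array","items":{"type":"number"}}}},"required":["plan"]}

```bash
mkdir -p pics
cat > h.py <<'E'
from rig import *
import numpy as np, cv2
from scipy.spatial.transform import Rotation as Ro
def rot(q): return Ro.from_quat([q[1],q[2],q[3],q[0]]).as_matrix()
def save(f,n): cv2.imwrite('pics/'+n,f['frame'][:,:,::-1])
def world(f):
    H,W=f['depth'].shape; fl=H/2/np.tan(np.radians(f['vertical_fov'])/2)
    u,v=np.meshgrid(np.arange(W),np.arange(H))
    K=np.array([[fl,0,f['cx']],[0,fl,f['cy']],[0,0,1]])
    # invert radial: d=r(1+k1 r^2)
    a=(u-f['cx'])/fl;b=(v-f['cy'])/fl; x,y=a.copy(),b.copy()
    for _ in range(20):
        s=1+f['k1']*(x*x+y*y); x,y=a/s,b/s
    d=f['depth']; P=np.stack([x*d,y*d,d],-1)
    return (P-f['t'])@f['R']
def proj(f,X):
    c=f['R']@np.array(X)+f['t']; fl=420/2/np.tan(np.radians(f['vertical_fov'])/2)
    x,y=c[0]/c[2],c[1]/c[2]; s=1+f['k1']*(x*x+y*y)
    return np.array([f['cx']+fl*x*s,f['cy']+fl*y*s])
E
python3 - <<'E'
from h import *
import pickle
print(get_state())
F={n:grab_frame(n) for n in('scene','side','wrist')}
pickle.dump(F,open('f0.pkl','wb'))
for n in F: print(n,F[n]['R'],F[n]['t'],F[n]['vertical_fov'])
im=np.hstack([F['scene']['frame'],F['side']['frame']]); save(F['scene'],'s0.png');save(F['side'],'d0.png')
E
```

```text
{'clock': 0.0, 'qpos': array([ 1.10899670e+00,  2.76571366e-01,  1.50612991e+00, -3.66865892e-05,
        1.36070445e+00, -1.20955870e-01]), 'joint_velocities': array([-2.80960303e-05, -8.73427241e-04, -2.19096660e-03,  4.05042762e-04,
        1.87897942e-03, -6.60100112e-05]), 'effort': array([ 6.17017704e-04, -4.04591775e+01, -2.37230247e+01,  6.99719181e-02,
        3.41616897e-02, -1.73570647e-04]), 'tcp_pos': array([0.19194695, 0.54140167, 0.20461952]), 'eef_rot': array([-2.43242633e-04,  1.69594276e-01,  9.85513551e-01, -8.73478943e-04]), 'contact_force': array([0.3800282 , 0.30354146, 0.15867732]), 'torque': array([ 0.00229821,  0.04373773, -0.01983687]), 'grip_width': 0.9979900117402141}
scene [[ 5.69900944e-01  8.21713400e-01 -3.77987568e-05]
 [ 5.96526220e-01 -4.13753568e-01 -6.87724112e-01]
 [-5.65127758e-01  3.91912073e-01 -7.25972137e-01]] [-0.37593977 -0.21465443  1.66195969] 48.3052633793528
side [[ 8.57235430e-01 -5.14924615e-01 -2.39668881e-04]
 [-3.95889678e-01 -6.58770854e-01 -6.39759584e-01]
 [ 3.29270071e-01  5.48519465e-01 -7.68575057e-01]] [-0.46710737  0.36128459  0.88155334] 53.59051077309182
wrist [[ 0.33367241  0.94268504 -0.00276498]
 [ 0.90960484 -0.32119036  0.26354465]
 [ 0.24755151 -0.09045262 -0.96464324]] [-0.57384626 -0.02888433  0.3928797 ] 65.14047425999897
```

View pics/s0.png

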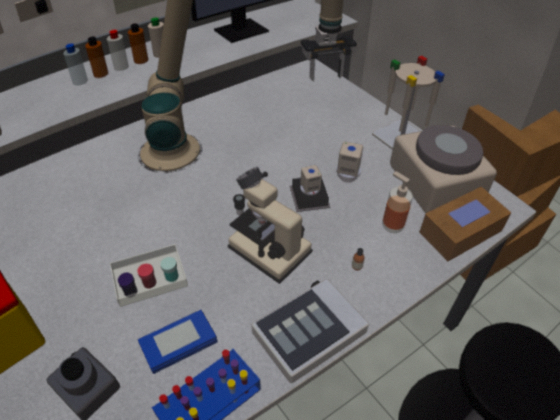

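View pics/d0.png

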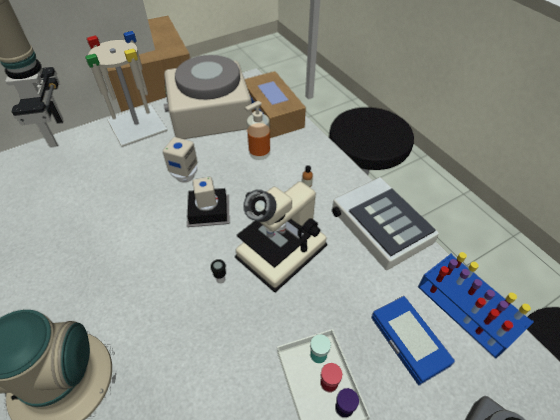

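The scene view has the cradle and camera at (311,185), with the larger decoy at (349,158). In the side view the camera is at (204,193), the ring at (260,205), and the eyepiece at (218,268). Next I measure these from depth and look at an enlarged crop.

Run:
```python
from h import *
import pickle
F=pickle.load(open('f0.pkl','rb'))
f=F['side'];P=world(f)
def w(n,u,v): print(n,(u,v),np.median(world(F[n])[v-1:v+2,u-1:u+2].reshape(-1,3),0).round(3))
for u,v in [(203,183),(203,196),(192,215),(260,193),(246,205),(273,207),(258,219),(218,262),(180,146),(300,195)]: w('side',u,v)
for u,v in [(311,170),(249,175),(237,200),(311,203),(262,192),(285,215)]: w('scene',u,v)
# mask of camera white points: box around cradle, z>0.09
for n in('side','scene'):
    Q=world(F[n]);c=Q[(Q[...,2]>0.045)&(Q[...,2]<.16)]
    # near cradle
    base=np.array([0,0])
    u,v=(203,183) if n=='side' else (311,170)
    b=Q[v,u,:2]; m=c[np.linalg.norm(c[:,:2]-b,axis=1)<.07]; top=m[m[:,2]>m[:,2].max()-.006]
    print(n,'top',m[:,2].max(),top[:,:2].min(0),top[:,:2].max(0),len(top), cv2.minAreaRect(top[:,:2].astype(np.float32)*1000))
a=F['side']['frame'][130:300,150:350]; b=F['scene']['frame'][140:280,220:360]
a=cv2.resize(a,(700,595),interpolation=cv2.INTER_CUBIC)
cv2.imwrite('pics/c1.png',a[:,:,::-1])
```

```text
side (203, 183) [0.471 0.267 0.112]
side (203, 196) [0.458 0.244 0.091]
side (192, 215) [0.417 0.243 0.038]
side (260, 193) [0.527 0.045 0.254]
side (246, 205) [0.488 0.041 0.24 ]
side (273, 207) [ 0.53  -0.     0.248]
side (258, 219) [ 0.493 -0.003  0.236]
side (218, 262) [0.407 0.053 0.065]
side (180, 146) [0.472 0.422 0.124]
side (300, 195) [0.63  0.044 0.187]
scene (311, 170) [0.469 0.267 0.115]
scene (249, 175) [0.529 0.013 0.269]
scene (237, 200) [0.41  0.038 0.068]
scene (311, 203) [0.514 0.237 0.028]
scene (262, 192) [0.566 0.026 0.233]
scene (285, 215) [0.63  0.053 0.188]Traceback (most recent call last):
  File "<stdin>", line 14, in <module>
    return umr_maximum(a, axis, None, out, keepdims, initial, where)
ValueError: zero-size array to reduction operation maximum which has no identity
```

Run:
```python
from h import *
import pickle
F=pickle.load(open('f0.pkl','rb'))
for n in('side','scene'):
    Q=world(F[n]).copy();Q[F[n]['depth']==0]=9
    c=Q.reshape(-1,3); fr=F[n]['frame'].reshape(-1,3).astype(int)
    m=c[(np.linalg.norm(c[:,:2]-[.469,.266],axis=1)<.08)]
    t=m[(m[:,2]>.104)&(m[:,2]<.12)]
    print(n,'top',len(t),t.mean(0),cv2.minAreaRect(t[:,:2].astype(np.float32)*1000))
    k=m[(m[:,2]>.035)&(m[:,2]<.044)]
    print('blk',len(k),k[:,:2].min(0),k[:,:2].max(0),cv2.minAreaRect(k[:,:2].astype(np.float32)*1000))
    # red dot
    near=(np.linalg.norm(c[:,:2]-[.469,.266],axis=1)<.06)
    red=near&(fr[:,0]>fr[:,1]*1.7)&(fr[:,0]>fr[:,2]*1.7); print('red',red.sum(),c[red].mean(0) if red.any() else '')
    blue=near&(fr[:,2]>fr[:,0]*1.5); print('blue',blue.sum(),c[blue].mean(0), c[blue].std(0))
    # microscope prisms sides / mount region
    r=c[(np.linalg.norm(c-[.509,.02,.246],axis=1)<.06)&(c[:,2]>.18)]
    print('mount pts',len(r))
    np.save(n+'_m.npy',r)
a=F['side']['frame'][130:300,150:350]
cv2.imwrite('pics/c1.png',cv2.resize(a,(700,595),interpolation=cv2.INTER_CUBIC)[:,:,::-1])
```

```text
side top 304 [0.46798148 0.26330025 0.11062692] ((468.9540710449219, 266.24114990234375), (54.08136749267578, 52.40349197387695), 74.88777160644531)
blk 640 [0.40388868 0.20352038] [0.53531088 0.32977497] ((468.6971740722656, 266.4720153808594), (100.27591705322266, 105.30420684814453), 64.87820434570312)
red 2 [0.49998985 0.26325696 0.03995227]
blue 33 [0.46201374 0.25547757 0.08665576] [0.01632073 0.01760829 0.04121739]
mount pts 1116
scene top 221 [0.47328087 0.26288605 0.11214248] ((471.2049865722656, 264.3913269042969), (53.44275665283203, 58.1968879699707), 69.72701263427734)
blk 382 [0.40186917 0.20085301] [0.53670761 0.32433393] ((470.8021545410156, 265.4491882324219), (97.25741577148438, 110.9472885131836), 64.86845397949219)
red 0 
blue 15 [0.470627   0.26494437 0.11391037] [0.0047217  0.00427154 0.00186755]
mount pts 699
```

View pics/c1.png

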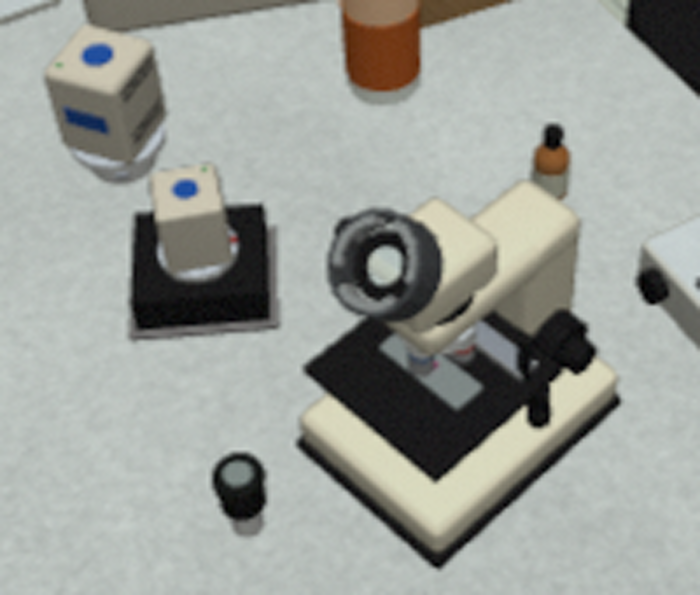

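The ring's notches are partly visible. The moves can't tilt the tool directly, so I need to see how the commander handles the 40° tilt. I'll try a move past the arm's reach in free air.

Request:
arm_command(plan=[[1, 0, 0, -60, 0], [1, 0, 0, -60, 0], [1, 0, 0, -60, 0], [1, 0, 0, -60, 0], [1, 0, 0, -60, 0], [1, 0, 0, -60, 0], [1, 0, 0, -60, 0], [1, 0, 0, -60, 0]])

```text
clock: 1.15
tcp_pos: [0.1822, 0.5124, 0.6375]
eef_rot: [0.001, 0.17, 0.985, 0.009]
contact_force: [-0.3, 0.4, 0.4]
grip_width: 1.004
```

Request:
arm_command(plan=[[1, 0, 10, -25, 0], [1, 0, 10, -25, 0], [1, 0, 10, -25, 0], [1, 0, 10, -25, 0]])

```text
clock: 1.65
tcp_pos: [0.1748, 0.4929, 0.6613]
eef_rot: [0.006, 0.169, 0.985, 0.032]
contact_force: [0.5, -0.3, -0.8]
grip_width: 1.001
```

Run:
```python
from h import *
s=get_state();print(s['qpos'].round(4),s['tcp_pos'],rot(s['eef_rot']).round(3),s['qpos'][[1,2,4]].sum())
```

```text
[ 1.0903  0.3486  0.2204  0.0149  2.5083 -0.1275] [0.17483222 0.49294613 0.66131784] [[-0.942  0.334  0.022]
 [ 0.334  0.941  0.061]
 [-0.     0.065 -0.998]] 3.07726651733056
```

The commander does give up orientation at its limits, and it tilts outward, which is the direction I need. I'll push further outward and then check whether the tilt persists.

Request:
arm_command(plan=[[1, 0, 50, 0, 0], [1, 0, 50, 0, 0], [1, 0, 50, 0, 0], [1, 0, 50, 0, 0], [1, 0, 50, 0, 0], [1, 0, 50, 0, 0], [1, 0, 50, 0, 0], [1, 0, 50, 0, 0]])

```text
clock: 2.65
tcp_pos: [0.2525, 0.712, 0.5077]
eef_rot: [0.009, 0.169, 0.984, 0.055]
contact_force: [-0.5, -0.6, 0.1]
grip_width: 0.998
```

Request:
arm_command(plan=[[1, 0, 0, 0, 0]])

```text
clock: 2.78
tcp_pos: [0.2525, 0.7118, 0.5067]
eef_rot: [0.009, 0.169, 0.984, 0.053]
contact_force: [0.4, 0.2, 0.4]
grip_width: 1.001
```

Run:
```python
from h import *
s=get_state();print(s['qpos'].round(4),s['tcp_pos'],rot(s['eef_rot']).round(3),s['qpos'][[1,2,4]].sum())
```

```text
[ 1.1323  0.6058  0.2222  0.0133  2.2057 -0.0892] [0.25246601 0.71176571 0.50668053] [[-0.942  0.332  0.036]
 [ 0.334  0.937  0.102]
 [ 0.     0.108 -0.994]] 3.0337465967109187
```

Run:
```python
from h import *
import pickle
from scipy.optimize import least_squares
S=[(.5701,.2046,.2766,1.5061,1.3607),(.5184,.6613,.3486,.2204,2.5083),(.752,.5067,.6058,.2222,2.2057)]
A=[];B=[]
for r,z,a,b,c in S:
    b+=a;c+=b
    A+=[[np.sin(a),np.sin(b),np.sin(c),0],[np.cos(a),np.cos(b),np.cos(c),1]];B+=[r,z]
print('a,b,c,h',np.linalg.lstsq(A,B,rcond=None)[0].round(3),(A@np.linalg.lstsq(A,B,rcond=None)[0]-B).round(3))
F=pickle.load(open('f0.pkl','rb'))
allp=[]
for n in('side','scene'):
    c=world(F[n]).reshape(-1,3); ok=F[n]['depth'].ravel()>0
    m=c[ok&(np.linalg.norm(c[:,:2]-[.6,.04],axis=1)<.16)]
    t=m[(m[:,2]>.180)&(m[:,2]<.192)]; print(n,'arm top',len(t),t.mean(0),cv2.minAreaRect(t[:,:2].astype(np.float32)*1000))
    t=m[(m[:,2]>.01)&(m[:,2]<.075)]; print('foot',len(t),cv2.minAreaRect(t[:,:2].astype(np.float32)*1000))
    allp.append(c[ok&(np.linalg.norm(c-[.509,.02,.246],axis=1)<.05)])
m=allp[0]
# ring plane by RANSAC constrained to tilt ~40deg
rng=np.random.default_rng(0);best=(0,)
for _ in range(4000):
    p=m[rng.choice(len(m),3,False)];v=np.cross(p[1]-p[0],p[2]-p[0]);l=np.linalg.norm(v)
    if l<1e-5: continue
    v/=l; v*=np.sign(v[2])
    if abs(np.degrees(np.arccos(v[2]))-40)>8: continue
    k=(abs((m-p[0])@v)<.002); 
    if k.sum()>best[0]: best=(k.sum(),v,k)
k=best[2];pp=m[k];c0=pp.mean(0);v=np.linalg.svd(pp-c0)[2][2];v*=np.sign(v[2])
print(best[0],v,np.degrees(np.arccos(v[2])),np.degrees(np.arctan2(v[1],v[0])))
ex=np.array([0,0,1])-v[2]*v;ex/=np.linalg.norm(ex);ey=np.cross(v,ex)
q=np.c_[(pp-c0)@ex,(pp-c0)@ey];r=np.linalg.norm(q-q.mean(0),axis=1)
f=least_squares(lambda s:0*s[0]+np.maximum(np.linalg.norm(q-s,axis=1)-.0325,0)+np.minimum(np.linalg.norm(q-s,axis=1)-.0225,0),[0,0]).x
print('centre',c0+f[0]*ex+f[1]*ey)
```

```text
a,b,c,h [0.565 0.432 1.143 0.896] [ 0.005  0.001 -0.019 -0.011  0.011  0.01 ]
side arm top 538 [0.62145785 0.04512453 0.18587326] ((591.6407470703125, 44.47948455810547), (147.3616485595703, 56.617923736572266), 15.245809555053711)
foot 1881 ((615.0763549804688, 50.884483337402344), (283.64508056640625, 149.1831817626953), 14.944087982177734)
scene arm top 655 [0.61781587 0.04538897 0.18661636] ((594.1345825195312, 43.47553253173828), (148.564697265625, 57.99447250366211), 15.024641036987305)
foot 1661 ((621.5672607421875, 8.623443603515625), (259.807861328125, 155.27938842773438), 48.40160369873047)
280 [-0.62615844 -0.16464572  0.76211377] 40.34910085637086 -165.2678035749043
centre [0.50318044 0.02210583 0.25163438]
```

The mount measures at (0.503, 0.022, 0.252), and its axis is tilted 40° at an azimuth of 15°. The height and the angle both match the description. Before grasping I'll remove the 6° tilt by pushing past the inner reach limit.

Request:
arm_command(plan=[[1, 0, -65, 0, 0], [1, 0, -65, 0, 0], [1, 0, -65, 0, 0], [1, 0, -65, 0, 0], [1, 0, -65, 0, 0], [1, 0, -65, 0, 0], [1, 0, -65, 0, 0], [1, 0, -65, 0, 0], [1, 0, -65, 0, 0], [1, 0, -65, 0, 0]])

```text
clock: 4.03
tcp_pos: [0.0539, 0.1484, 0.4439]
eef_rot: [0.011, 0.167, 0.984, 0.055]
contact_force: [1.0, -2.0, 0.5]
grip_width: 0.999
```

```bash
cat > st.py <<'E'
from h import *
s=get_state();R=rot(s['eef_rot']);print(s['clock'],s['qpos'].round(3),s['tcp_pos'].round(4),R.round(3).tolist(),'tilt',np.degrees(np.arccos(-R[2,2])).round(2),'az',np.degrees(np.arctan2(R[1,2],R[0,2])).round(1),'F',s['contact_force'].round(1),'M',s['torque'].round(2),s['grip_width'])
E
python3 st.py
```

```text
4.025 [ 0.576 -0.513  1.59   0.072  1.972 -0.628] [0.0539 0.1484 0.4439] [[-0.944, 0.328, 0.041], [0.33, 0.938, 0.105], [-0.004, 0.113, -0.994]] tilt 6.47 az 68.7 F [ 1.  -2.   0.5] M [-0.06 -0.05  0.01] 0.9992297857030972
```

Request:
arm_command(plan=[[1, 0, -7, 7, 0], [1, 0, -7, 7, 0], [1, 0, -7, 7, 0]])

```text
clock: 4.4
tcp_pos: [0.0437, 0.1017, 0.3888]
eef_rot: [0.011, 0.169, 0.984, 0.047]
contact_force: [0.4, 0.2, -0.0]
grip_width: 0.999
```

```bash
python3 st.py
```

```text
4.4 [-0.104 -0.648  1.745  0.103  2.015 -1.288] [0.0437 0.1017 0.3888] [[-0.942, 0.332, 0.038], [0.334, 0.938, 0.09], [-0.006, 0.097, -0.995]] tilt 5.57 az 67.2 F [ 0.4  0.2 -0. ] M [-0.09  0.05  0.02] 0.9993047251349506
```

Request:
arm_command(plan=[[1, 0, 6, 2, 0], [1, 0, 12, 5, 0], [1, 0, 13, 11, 0], [1, 0, 13, 17, 0], [1, 0, 13, 23, 0], [1, 0, 13, 27, 0], [1, 0, 10, 27, 0], [1, 0, 5, 27, 0], [1, 0, 5, 27, 0]])

```text
clock: 5.52
tcp_pos: [0.0687, 0.1709, 0.1241]
eef_rot: [0.008, 0.171, 0.984, 0.047]
contact_force: [-0.2, 0.4, 1.1]
grip_width: 0.997
```

```bash
python3 st.py
```

```text
5.525 [ 0.688 -0.397  2.328  0.054  1.128 -0.559] [0.0687 0.1709 0.1241] [[-0.941, 0.337, 0.033], [0.338, 0.937, 0.09], [-0.0, 0.096, -0.995]] tilt 5.5 az 70.0 F [-0.2  0.4  1.1] M [-0.07 -0.   -0.05] 0.9971279801352372
```

Request:
arm_command(plan=[[1, 0, 3, -5, 0], [1, -34.5, 23.2, -7.4, 0], [1, -34.5, 23.2, -7.4, 0], [1, -34.5, 23.2, -7.4, 0], [1, -34.5, 23.2, -7.4, 0], [1, -34.5, 23.2, -7.4, 0], [1, -34.5, 23.2, -7.4, 0], [1, -34.5, 23.2, -7.4, 0], [1, -34.5, 23.2, -7.4, 0]])

```text
clock: 6.65
tcp_pos: [0.473, 0.2699, 0.2217]
eef_rot: [0.01, 0.17, 0.984, 0.048]
contact_force: [0.0, 0.4, 1.1]
grip_width: 1.001
```

```bash
python3 st.py
python3 - <<'E'
from h import *
import pickle
f=grab_frame('wrist');pickle.dump(f,open('w1.pkl','wb'));save(f,'w1.png')
E
```

```text
6.65 [ 0.336  0.178  1.602  0.078  1.299 -0.911] [0.473  0.2699 0.2217] [[-0.942, 0.333, 0.035], [0.335, 0.938, 0.092], [-0.002, 0.098, -0.995]] tilt 5.64 az 69.0 F [0.  0.4 1.1] M [ 0.02  0.06 -0.03] 1.0007943061403748
```

View pics/w1.png

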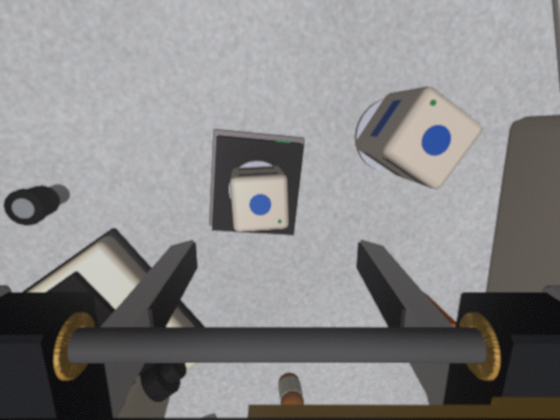

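The wrist view shows the camera's top at (260,203), with image right along tool y. It is nearly square to the jaws. The decoy is at (430,140).

Run:
```python
from h import *
import pickle, rig
print([x for x in dir(rig) if not x.startswith('_')], getattr(rig,'grip_depth',None))
f=pickle.load(open('w1.pkl','rb'));s=get_state();R=rot(s['eef_rot'])
P=world(f).reshape(-1,3);fr=f['frame'].reshape(-1,3).astype(int)
ok=f['depth'].ravel()>0
near=ok&(np.linalg.norm(P[:,:2]-[.47,.266],axis=1)<.05)
t=P[near&(P[:,2]>.104)&(P[:,2]<.122)]
r=cv2.minAreaRect(t[:,:2].astype(np.float32)*1000);print(len(t),t.mean(0),r)
k=ok&(np.linalg.norm(P[:,:2]-[.47,.266],axis=1)<.09)&(P[:,2]>.034)&(P[:,2]<.044)
print('blk',cv2.minAreaRect(P[k][:,:2].astype(np.float32)*1000))
b=near&(fr[:,2]>fr[:,0]*1.5)&(P[:,2]>.1);print('blue',b.sum(),P[b].mean(0))
print('tool y az',np.degrees(np.arctan2(R[1,1],R[0,1])), 'x az',np.degrees(np.arctan2(R[1,0],R[0,0])))
for z in(.112,): 
    d=np.array([.47,.266,z])-s['tcp_pos'];print(R.T@d)
```

```text
['PlanningError', 'get_state', 'grab_frame', 'grip_depth', 'job_done'] -0.0188
3118 [0.46804688 0.2664776  0.11259337] ((469.951171875, 266.231201171875), (51.97418212890625, 52.38958740234375), 72.71092224121094)
blk ((470.41748046875, 266.0466003417969), (95.2131576538086, 105.55086517333984), 64.84619903564453)
blue 328 [0.46982291 0.26628282 0.11361518]
tool y az 70.45401905312596 x az 160.44987412395932
[-0.00024683 -0.0141156   0.10858867]
```

Request:
arm_command(plan=[[1, 0.2, -1.8, 4, -2.2], [1, 0.2, -1.8, 8, -2.2], [1, 0.2, -1.8, 12, -2.2], [1, 0.2, -1.8, 16, -2.2], [1, 0.2, -1.8, 16, -2.2]])

```text
clock: 7.32
tcp_pos: [0.464, 0.2665, 0.0584]
eef_rot: [0.007, 0.15, 0.988, 0.046]
contact_force: [-0.4, 0.7, 0.4]
grip_width: 1.0
```

```bash
python3 st.py
```

```text
7.325 [ 0.336  0.311  1.865  0.095  0.913 -0.989] [0.464  0.2665 0.0584] [[-0.955, 0.296, 0.027], [0.297, 0.951, 0.089], [0.001, 0.093, -0.996]] tilt 5.32 az 73.3 F [-0.4  0.7  0.4] M [-0.01 -0.06  0.03] 0.9999361596291955
```

Request:
arm_command(plan=[[1, -0.6, 0.3, -0.2, 0], [0.8, -0.6, 0.3, -0.2, 0], [0, -0.6, 0.3, -0.2, 0], [0, -0.6, 0.3, -0.2, 0], [0, -0.6, 0.3, -0.2, 0], [0, -0.6, 0.3, -0.2, 0]])

```text
clock: 8.07
tcp_pos: [0.4742, 0.2676, 0.0625]
eef_rot: [0.009, 0.151, 0.987, 0.047]
contact_force: [0.0, -1.2, 3.0]
grip_width: 0.592
```

```bash
python3 st.py
```

```text
8.075 [ 0.332  0.316  1.844  0.094  0.923 -0.991] [0.4742 0.2676 0.0625] [[-0.955, 0.296, 0.032], [0.298, 0.95, 0.09], [-0.004, 0.096, -0.995]] tilt 5.49 az 70.3 F [ 0.  -1.2  3. ] M [-0.43  0.22  0.07] 0.5924210514125297
```

Request:
arm_command(plan=[[0, 0, 0.2, -2, 0], [0, 0, 0.4, -4, 0], [0, 0, 0.8, -8, 0], [0, 0, 1.2, -12, 0], [0, 0, 1.8, -18, 0], [0, 0, 1.8, -18, 0]])

```text
clock: 8.82
tcp_pos: [0.4765, 0.2698, 0.2475]
eef_rot: [0.013, 0.15, 0.987, 0.05]
contact_force: [0.6, 0.4, -3.3]
grip_width: 0.551
```

```bash
python3 st.py
python3 - <<'E'
from h import *
import pickle
f=grab_frame('wrist');g=grab_frame('side');pickle.dump((f,g),open('w2.pkl','wb'))
cv2.imwrite('pics/w2.png',np.hstack([cv2.resize(f['frame'][100:400,130:430],(500,500)),cv2.resize(g['frame'][60:260,110:230],(300,500))])[:,:,::-1])
E
```

```text
8.825 [ 0.334  0.166  1.554  0.077  1.353 -0.949] [0.4765 0.2698 0.2475] [[-0.954, 0.296, 0.041], [0.298, 0.95, 0.094], [-0.011, 0.102, -0.995]] tilt 5.9 az 66.3 F [ 0.6  0.4 -3.3] M [-0.11  0.01 -0.04] 0.5513898643318194
```

View pics/w2.png

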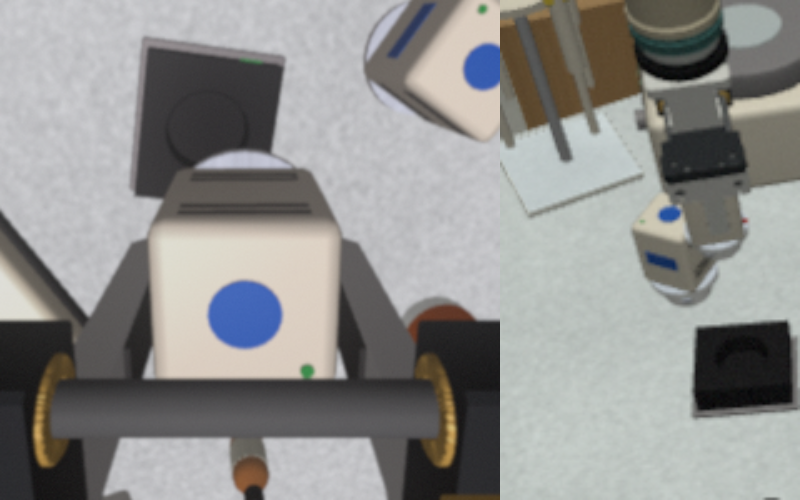

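The camera is firmly held: opening 0.551 is 52 mm, and the cradle is empty. The red dot at (745,220) means camera x lies along −tool x. Next I go up to the outer reach boundary at about 7° heading to build the tilt.

Request:
arm_command(plan=[[0, 0, 0, -6, 0], [0, -29, -6, -37, 0], [0, -29, -6, -37, 0], [0, -29, -6, -37, 0], [0, -29, -6, -37, 0], [0, -29, -6, -37, 0], [0, -29, -6, -37, 0], [0, -29, -6, -37, 0], [0, -29, -6, -37, 0]])

```text
clock: 10.05
tcp_pos: [0.6835, 0.0874, 0.5564]
eef_rot: [0.029, 0.152, 0.986, 0.054]
contact_force: [-1.3, 0.5, -2.9]
grip_width: 0.552
```

```bash
python3 st.py
python3 - <<'E'
from h import *
import pickle
f,g=pickle.load(open('w2.pkl','rb'))
R=rot([.013,.15,.987,.05]);R=Ro.from_matrix(R).as_matrix();p=np.array([.4765,.2698,.2475])
T=(world(f)-p)@R; ok=(f['depth']>0)
u,v=np.meshgrid(range(560),range(420))
m=ok&(v>235)&(v<320)&(u>220)&(u<335)&(T[...,2]<-.03)&(T[...,2]>-.08)
q=T[m]; c=q.mean(0);n=np.linalg.svd(q-c,full_matrices=False)[2][2]
print(len(q),'c',c,'n',n,'min',q.min(0),'max',q.max(0))
fr=f['frame'].astype(int); b=m&(fr[...,2]>fr[...,0]*1.6);print('blue',b.sum(),T[b].mean(0))
E
```

```text
10.05 [-0.031  0.533  0.223  0.137  2.31  -1.199] [0.6835 0.0874 0.5564] [[-0.952, 0.298, 0.073], [0.304, 0.948, 0.098], [-0.04, 0.116, -0.992]] tilt 7.03 az 53.4 F [-1.3  0.5 -2.9] M [-0.12  0.1   0.04] 0.5523527698857564
9507 c [ 0.008553    0.00053024 -0.04813241] n [ 0.01911405  0.01122259 -0.99975432] min [-0.01538177 -0.0258987  -0.05069685] max [ 0.02822631  0.02821096 -0.03186592]
blue 1355 [ 0.00373557  0.00014452 -0.04887799]
```

Request:
arm_command(plan=[[0, -7, 4, -9, 0]])

```text
clock: 10.18
tcp_pos: [0.688, 0.091, 0.5681]
eef_rot: [0.049, 0.152, 0.985, 0.061]
contact_force: [-0.4, 0.5, -3.4]
grip_width: 0.553
```

Request:
arm_command(plan=[[0, -7, 4, -9, 0]])

```text
clock: 10.3
tcp_pos: [0.6915, 0.0932, 0.5806]
eef_rot: [0.069, 0.152, 0.984, 0.068]
contact_force: [-0.3, 0.1, -3.0]
grip_width: 0.551
```

Request:
arm_command(plan=[[0, -7, 4, -9, 0]])

```text
clock: 10.42
tcp_pos: [0.6946, 0.094, 0.5925]
eef_rot: [0.088, 0.152, 0.982, 0.074]
contact_force: [-0.4, 0.3, -3.5]
grip_width: 0.55
```

```bash
python3 st.py
```

```text
10.425 [-0.035  0.489  0.221  0.16   2.232 -1.187] [0.6946 0.094  0.5925] [[-0.938, 0.286, 0.195], [0.312, 0.943, 0.119], [-0.15, 0.172, -0.974]] tilt 13.2 az 31.4 F [-0.4  0.3 -3.5] M [-0.17  0.16 -0.01] 0.5500125407617691
```

Single-row pushes add about 2° of tilt each in the right azimuth, so I continue.

Request:
arm_command(plan=[[0, -8, 4, -8, 0]])

```text
clock: 10.55
tcp_pos: [0.7024, 0.0933, 0.6017]
eef_rot: [0.107, 0.153, 0.979, 0.081]
contact_force: [-0.2, -0.0, -3.7]
grip_width: 0.55
```

Request:
arm_command(plan=[[0, -9, 4, -7, 0]])

```text
clock: 10.68
tcp_pos: [0.7154, 0.0912, 0.6076]
eef_rot: [0.126, 0.154, 0.976, 0.087]
contact_force: [-1.2, 0.6, -4.0]
grip_width: 0.555
```

Request:
arm_command(plan=[[0, -9, 4, -7, 0]])

```text
clock: 10.8
tcp_pos: [0.727, 0.0886, 0.6144]
eef_rot: [0.144, 0.155, 0.973, 0.093]
contact_force: [0.2, 0.4, -3.5]
grip_width: 0.554
```

Request:
arm_command(plan=[[0, -9, 4, -6, 0]])

```text
clock: 10.92
tcp_pos: [0.7396, 0.087, 0.6223]
eef_rot: [0.164, 0.155, 0.969, 0.1]
contact_force: [0.2, -0.4, -3.2]
grip_width: 0.551
```

```bash
python3 st.py
```

```text
10.925 [-0.063  0.47   0.222  0.191  2.091 -1.192] [0.7396 0.087  0.6223] [[-0.898, 0.268, 0.348], [0.333, 0.932, 0.143], [-0.286, 0.244, -0.926]] tilt 22.12 az 22.3 F [ 0.2 -0.4 -3.2] M [-0.12  0.39  0.01] 0.5512074097437836
```

Request:
arm_command(plan=[[0, -10, 2.5, -5, 0]])

```text
clock: 11.05
tcp_pos: [0.7557, 0.0774, 0.6285]
eef_rot: [0.184, 0.155, 0.965, 0.106]
contact_force: [0.3, -0.6, -3.5]
grip_width: 0.55
```

Request:
arm_command(plan=[[0, -10, 2.5, -5, 0]])

```text
clock: 11.18
tcp_pos: [0.7707, 0.0665, 0.6351]
eef_rot: [0.203, 0.156, 0.96, 0.112]
contact_force: [0.0, 0.6, -3.4]
grip_width: 0.553
```

Request:
arm_command(plan=[[0, -10, 2.5, -4, 0]])

```text
clock: 11.3
tcp_pos: [0.7871, 0.0568, 0.6421]
eef_rot: [0.224, 0.156, 0.955, 0.117]
contact_force: [0.5, -1.4, -2.8]
grip_width: 0.549
```

Request:
arm_command(plan=[[0, -10, 2.5, -4, 0]])

```text
clock: 11.42
tcp_pos: [0.8022, 0.0471, 0.6498]
eef_rot: [0.243, 0.157, 0.949, 0.123]
contact_force: [0.0, 0.5, -2.8]
grip_width: 0.55
```

```bash
python3 st.py
```

```text
11.425 [-0.138  0.473  0.222  0.242  1.928 -1.237] [0.8022 0.0471 0.6498] [[-0.832, 0.237, 0.501], [0.357, 0.921, 0.157], [-0.424, 0.31, -0.851]] tilt 31.65 az 17.4 F [ 0.   0.5 -2.8] M [-0.14  0.52  0.01] 0.5499589587900396
```

Request:
arm_command(plan=[[0, -10, 2.5, -3, 0]])

```text
clock: 11.55
tcp_pos: [0.8189, 0.038, 0.6576]
eef_rot: [0.264, 0.157, 0.943, 0.128]
contact_force: [-0.1, -0.6, -3.9]
grip_width: 0.552
```

Request:
arm_command(plan=[[0, -10, 2.5, -3, 0]])

```text
clock: 11.68
tcp_pos: [0.8342, 0.0289, 0.666]
eef_rot: [0.285, 0.157, 0.936, 0.133]
contact_force: [0.0, 0.7, -4.0]
grip_width: 0.553
```

Request:
arm_command(plan=[[0, -10, 2.5, -3, 0]])

```text
clock: 11.8
tcp_pos: [0.8472, 0.0198, 0.6768]
eef_rot: [0.305, 0.157, 0.929, 0.138]
contact_force: [-1.3, 0.9, -3.2]
grip_width: 0.558
```

Request:
arm_command(plan=[[0, 0, 0, 0, 0]])

```text
clock: 11.92
tcp_pos: [0.8465, 0.0195, 0.6769]
eef_rot: [0.305, 0.158, 0.929, 0.138]
contact_force: [-0.2, 1.0, -3.5]
grip_width: 0.549
```

```bash
python3 st.py
```

```text
11.925 [-0.184  0.477  0.222  0.28   1.8   -1.264] [0.8465 0.0195 0.6769] [[-0.764, 0.209, 0.61], [0.377, 0.912, 0.16], [-0.523, 0.352, -0.776]] tilt 39.09 az 14.7 F [-0.2  1.  -3.5] M [-0.19  0.72 -0.06] 0.5488729633729309
```

Tilt is 39.1° at azimuth 14.7°. Now I go to a viewing pose above the ring.

Request:
arm_command(plan=[[0, 53, -22, -2, 0], [0, 53, -22, -2, 0], [0, 53, -22, -2, 0], [0, 53, -22, -2, 0], [0, 53, -22, -2, 0], [0, 53, -22, -2, 0], [0, 53, -22, -2, 0], [0, 53, -22, -2, 0], [0, 53, -22, -2, 0], [0, 53, -22, -2, 0]])

```text
clock: 13.18
tcp_pos: [0.3805, 0.0178, 0.3354]
eef_rot: [0.305, 0.156, 0.93, 0.138]
contact_force: [-0.4, -1.7, -2.2]
grip_width: 0.547
```

Request:
arm_command(plan=[[0, 0, 0, 0, 0]])

```text
clock: 13.3
tcp_pos: [0.3805, 0.016, 0.3351]
eef_rot: [0.304, 0.16, 0.929, 0.137]
contact_force: [0.6, -0.1, -2.0]
grip_width: 0.554
```

```bash
python3 st.py
python3 - <<'E'
from h import *
import pickle
f=grab_frame('wrist');pickle.dump((f,get_state()),open('w3.pkl','wb'));save(f,'w3.png')
E
```

```text
13.3 [-0.791 -0.476  2.041  0.61   1.254 -2.12 ] [0.3805 0.016  0.3351] [[-0.764, 0.213, 0.609], [0.38, 0.911, 0.158], [-0.522, 0.352, -0.777]] tilt 39.0 az 14.5 F [ 0.6 -0.1 -2. ] M [-0.1   0.59 -0.03] 0.5535475927548958
```

View pics/w3.png

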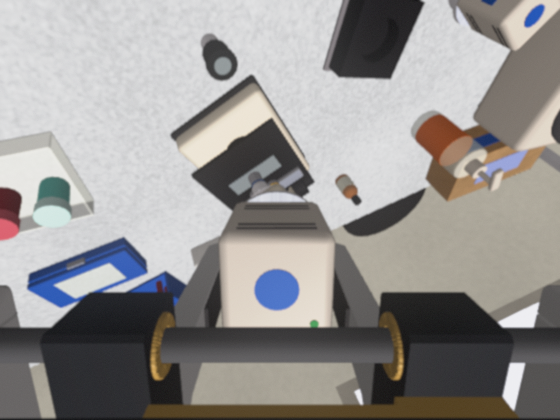

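The held camera hides the ring because image up is tool +x. I'll shift the other way so the ring shows above the held camera.

Request:
arm_command(plan=[[0, -6, 0, 0, 0], [0, -12, 0, 0, 0], [0, -12, 0, 0, 0]])

```text
clock: 13.72
tcp_pos: [0.4806, -0.0307, 0.4052]
eef_rot: [0.309, 0.155, 0.928, 0.138]
contact_force: [-0.8, 0.4, -4.0]
grip_width: 0.552
```

```bash
python3 st.py
python3 - <<'E'
from h import *
import pickle
f=grab_frame('wrist');pickle.dump((f,get_state()),open('w4.pkl','wb'))
M=np.array([.503,.022,.252]);c=proj(f,M);print(c,f['depth'][int(c[1])-3:int(c[1])+4,int(c[0])].round(3))
u,v=int(c[0]),int(c[1]);a=max(0,v-75);b=max(0,u-100)
cv2.imwrite('pics/w4.png',cv2.resize(f['frame'][a:a+150,b:b+200],(800,600),interpolation=cv2.INTER_CUBIC)[:,:,::-1]);print(a,b)
E
```

```text
13.725 [-0.642 -0.283  1.794  0.559  1.213 -1.969] [ 0.4806 -0.0307  0.4052] [[-0.762, 0.203, 0.615], [0.373, 0.914, 0.16], [-0.53, 0.351, -0.772]] tilt 39.48 az 14.5 F [-0.8  0.4 -4. ] M [-0.12  0.72  0.03] 0.5523365627848027
[275.22735627 110.31068688] [0.321 0.32  0.322 0.321 0.321 0.321 0.322]
35 175
```

View pics/w4.png

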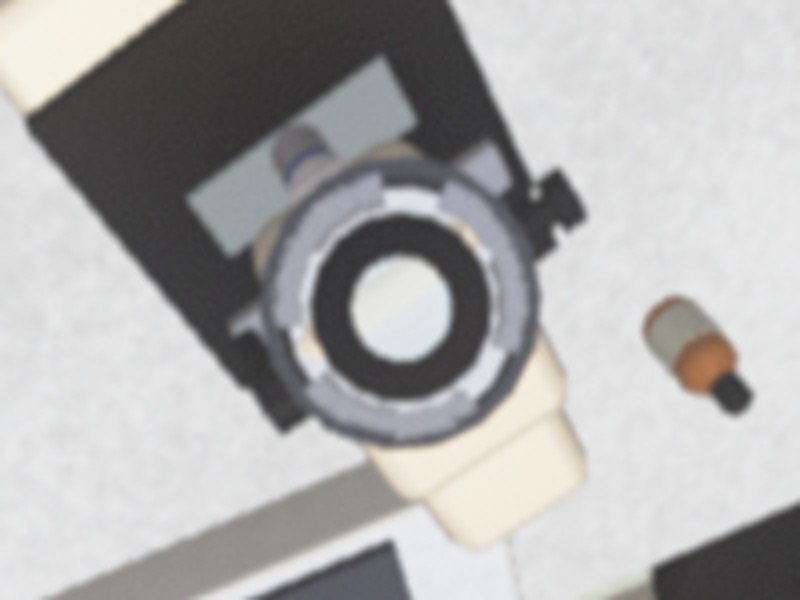

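The ring is sharp, centred near (402,305) in the crop. Its notches are at about (412,190), (305,352) and (495,365). I'll compute the centre and notch angle from depth.

```bash
cat > mt.py <<'E'
from h import *
import pickle
from scipy.optimize import minimize
f,s=pickle.load(open('w4.pkl','rb'));R=rot(s['eef_rot'])
P=world(f);fr=f['frame'].astype(float)
n=np.array([-np.sin(np.radians(40))*np.cos(np.radians(15)),-np.sin(np.radians(40))*np.sin(np.radians(15)),np.cos(np.radians(40))])
M=np.array([.503,.022,.252])
m=P[(f['depth']>0)&(np.linalg.norm(P-M,axis=-1)<.045)]
h=(m-M)@n; H,e=np.histogram(h,60,(-.03,.02)); print('face h mode',e[H.argmax()],H.max())
k=abs(h-e[H.argmax()])<.003;pp=m[k];c=pp.mean(0)
v=np.linalg.svd(pp-c,full_matrices=False)[2][2];v*=np.sign(v[2]);print('n fit',v,np.degrees(np.arccos(v[2])),np.degrees(np.arctan2(-v[1],-v[0])),len(pp))
xt=R[:,0]-(R[:,0]@n)*n;xt/=np.linalg.norm(xt);yt=np.cross(-n,xt)
q=np.c_[(pp-M)@xt,(pp-M)@yt]
# centre: extremes over directions (outer circle hull)
hull=cv2.convexHull((q*1000).astype(np.float32))
(cc,r)=cv2.minEnclosingCircle(hull);print('centre off tool xy mm',cc,r,'h',np.median((pp-M)@n)*1e3)
C=M+xt*cc[0]/1e3+yt*cc[1]/1e3+n*np.median((pp-M)@n);print('centre',C)
# notch: sample colour+height on lip radius through image plane
a=np.radians(np.arange(0,360,1))
prof=[]
for rr in(.0245,.0255,.0265):
    X=[proj(f,C+rr*(np.cos(t)*xt+np.sin(t)*yt)) for t in a]
    prof.append([((P[int(round(y)),int(round(x))]-C)@n) for x,y in X])
pr=np.mean(prof,0)*1e3
pr3=pr.reshape(3,120).mean(0);print(pr[::5].round(1));print(pr3.round(1)[::4])
best=min((np.roll(pr3,60-i)[48:73].mean(),i) for i in range(120));print('notch tool ang',best)
E
python3 mt.py
```

```text
face h mode 0.0008333333333333352 691
n fit [-0.62159734 -0.161474    0.76651347] 39.9581748062465 14.562014688535921 1718
centre off tool xy mm (-1.1863276958465576, -0.5274272561073303) 32.98918151855469 h 0.9288786737209789
centre [0.5032185  0.02092003 0.25315512]
[-21.8 -23.  -24.3 -22.3 -23.   -0.4   0.2   0.1   0.2  -0.4   0.2  -0.1
  -0.2   0.3   0.2  -0.4  -0.1   0.5  -0.1  -0.4  -0.6  -0.3  -0.4 -26.5
 -26.4 -26.5 -25.7 -25.5 -17.2  -0.8   0.2   0.   -0.5   0.5  -0.2  -0.
   0.8   0.5   0.2   0.4   1.    0.1   0.3  -0.1  -0.4  -0.3  -7.9 -25.3
 -25.9 -26.  -24.5 -24.4  -8.4   0.    0.4   0.1   0.5   0.5   0.3   0.9
  -0.2  -0.6  -0.2  -0.6   0.2  -0.6   0.3   0.7   0.5   0.   -0.2 -21.7]
[-24.7 -25.1 -25.2 -25.  -23.6 -16.2   0.2   0.5  -0.1   0.    0.1  -0.
  -0.   -0.1   0.2   0.1   0.   -0.2  -0.1  -0.3   0.4  -0.   35.3  35.5
  -0.4  -0.1  -0.3  -0.3 -23.  -23.3]
notch tool ang (np.float64(-24.684732131050065), 5)
```

```bash
cat > tgt.py <<'E'
from h import *
import pickle,sys
f,s=pickle.load(open('w4.pkl','rb'));R=rot(s['eef_rot'])
T=(world(f)-s['tcp_pos'])@R
fr=f['frame'].astype(int);u,v=np.meshgrid(range(560),range(420))
m=(f['depth']>0)&(v>235)&(u>200)&(u<350)&(T[...,2]<-.043)&(T[...,2]>-.056)&(abs(T[...,1])<.02)&(T[...,0]>-.015)&(T[...,0]<.02)
q=T[m];c=q.mean(0);n=np.linalg.svd(q-c,full_matrices=False)[2][2];n*=-np.sign(n[2])
b=m&(fr[...,2]>fr[...,0]*1.6);print('n',n,'c',c,'blue',b.sum(),T[b].mean(0),np.ptp(T[b],axis=0))
E
python3 tgt.py
python3 - <<'E'
exec(open('h.py').read())
C=np.array([.5032,.0209,.2525])
s=get_state();R=rot(s['eef_rot']);p=s['tcp_pos'];zt=R[:,2]
for th in (65.5,):
  Rn=R@Ro.from_euler('z',th,degrees=True).as_matrix()
  for d in(.05,.025,.012):
    t=C-zt*d-Rn@np.array([.003,0,.023]);print(th,d,(R.T@(t-p)*100).round(2))
E
```

```text
n [ 2.54198959e-02  9.34404394e-04 -9.99676426e-01] c [ 3.10481340e-03  3.28208402e-05 -4.89231503e-02] blue 1365 [-0.00078455  0.00036152 -0.04939564] [0.01990926 0.01908424 0.00392166]
65.5 0.05 [ 7.69 -0.47  6.69]
65.5 0.025 [ 7.69 -0.47  9.19]
65.5 0.012 [ 7.69 -0.47 10.49]
```

Run:
```python
from h import *
import pickle
def an(f,s,l):
    R=rot(s['eef_rot']);T=(world(f)-s['tcp_pos'])@R;fr=f['frame'].astype(int)
    u,v=np.meshgrid(range(560),range(420))
    b=(abs(u-277)<40)&(abs(v-289)<40)&(fr[...,2]>fr[...,0]*1.6)
    print(l,u[b].mean(),v[b].mean(),f['depth'][b].mean(),T[b].mean(0).round(4),'cam in tool',(R.T@(-f['R'].T@f['t']-s['tcp_pos'])).round(4),'fwd',(R.T@f['R'][2]).round(4))
f,g=pickle.load(open('w2.pkl','rb'));an(f,dict(eef_rot=[.013,.15,.987,.05],tcp_pos=np.array([.4765,.2698,.2475])),'w2')
for w in('w3','w4'): an(*pickle.load(open(w+'.pkl','rb')),w)
f=grab_frame('wrist');an(f,get_state(),'now')
s=get_state();print(s['tcp_pos'],s['joint_velocities'].round(4))
```

```text
w2 276.53789551140545 288.4231052244297 0.14535297 [ 0.0039  0.0001 -0.0493] cam in tool [ 0.0762  0.0004 -0.1802] fwd [-0.2645 -0.0017  0.9644]
w3 276.4013157894737 289.4078947368421 0.14455688 [ 0.0066 -0.0003 -0.0488] cam in tool [ 0.0782 -0.     -0.1792] fwd [-0.2598 -0.0018  0.9657]
w4 276.38961988304095 289.38157894736844 0.14502597 [-0.0006  0.0004 -0.0497] cam in tool [ 0.0724  0.0004 -0.1799] fwd [-2.684e-01 -4.000e-04  9.633e-01]
now 276.38961988304095 289.38157894736844 0.14468983 [ 0.0012  0.0004 -0.0497] cam in tool [ 0.0736  0.0004 -0.1798] fwd [-0.2654 -0.      0.9641]
[ 0.47614763 -0.02824408  0.40113093] [-0.0169 -0.0328  0.0543 -0.002   0.0095 -0.0029]
```

The button's pixel position hasn't changed, so the camera hasn't slipped; the arm was still settling when I sampled. Now I turn +65° and move above the mouth.

```bash
cat > go.py <<'E'
from h import *
import sys
C=np.array([.5032,.0212,.2525]);th=float(sys.argv[1])
s=get_state();R=rot(s['eef_rot']);p=s['tcp_pos'];zt=R[:,2]
n=np.array([-.6212,-.1640,.7663])
Rn=R@Ro.from_euler('z',th,degrees=True).as_matrix()
fl=p+R@np.array([.003,0,.023]);e=fl-C
print('flange h mm',(e@n*1e3).round(2),'lateral tool mm',(R.T@(e-(e@n)*n)*1e3).round(2))
lug=R@[-1,0,0];ex=np.array([0,0,1])-n[2]*n;ex/=np.linalg.norm(ex);ey=np.cross(n,ex)
print('psi',np.degrees(np.arctan2(lug@ey,lug@ex)).round(2),'F tool',(R.T@s['contact_force']).round(1),'M',(R.T@s['torque']).round(2),'q6',s['qpos'][5].round(2),'t',s['clock'],'tilt',np.degrees(np.arccos(zt@-n)).round(2), (R.T@-n).round(3))
for d in map(float,sys.argv[2:]):
    t=C+n*d/1e3-Rn@np.array([.003,0,.023]);print(d,(R.T@(t-p)*100).round(2))
E
python3 go.py 65.5 40 20 12
```

```text
flange h mm 115.85 lateral tool mm [-74.1    2.47  -1.  ]
psi -33.82 F tool [ 2.  -1.8  2.9] M [ 0.47  0.68 -0.  ] q6 -1.97 t 13.825 tilt 0.84 [-0.013  0.007  1.   ]
40.0 [ 7.49 -0.47  7.68]
20.0 [ 7.46 -0.46  9.68]
12.0 [ 7.45 -0.45 10.48]
```

Request:
arm_command(plan=[[0, 3, -0.2, 2, 10], [0, 7.5, -0.5, 4, 20], [0, 7.5, -0.5, 6, 30], [0, 7.5, -0.5, 7.5, 40], [0, 7.5, -0.5, 7.5, 50], [0, 7.5, -0.5, 7.5, 60], [0, 7.5, -0.5, 7.5, 65.5], [0, 7.5, -0.5, 7.5, 65.5], [0, 7.5, -0.5, 7.5, 65.5]])

```text
clock: 14.95
tcp_pos: [0.4622, 0.0071, 0.3017]
eef_rot: [0.182, 0.634, 0.697, 0.281]
contact_force: [-0.0, -0.1, -3.6]
grip_width: 0.551
```

```bash
python3 go.py 0 25 13
```

```text
flange h mm 42.45 lateral tool mm [-0.45 -1.32  0.02]
psi -99.33 F tool [-0.5 -2.3  2.8] M [ 0.76 -0.16 -0.02] q6 -0.88 t 14.95 tilt 0.79 [0.003 0.014 1.   ]
25.0 [0.05 0.16 1.74]
13.0 [0.05 0.17 2.94]
```

Request:
arm_command(plan=[[0, 0, 0.15, 1, 0], [0, 0, 0.15, 1.7, 0], [0, 0, 0.15, 2.3, 0], [0, 0, 0.15, 2.8, 0], [0, 0, 0.15, 2.8, 0], [0, 0, 0.15, 2.8, 0]])

```text
clock: 15.7
tcp_pos: [0.4807, 0.0114, 0.2807]
eef_rot: [0.182, 0.634, 0.697, 0.281]
contact_force: [-0.4, 1.8, -4.7]
grip_width: 0.55
```

```bash
python3 go.py 0 9
```

```text
flange h mm 14.25 lateral tool mm [-0.78 -0.18  0.  ]
psi -99.45 F tool [ 1.3 -3.1  3.7] M [ 0.91  0.14 -0.05] q6 -0.87 t 15.7 tilt 0.82 [0.002 0.014 1.   ]
9.0 [0.08 0.03 0.52]
```

Request:
arm_command(plan=[[0, 0.05, 0, 0.2, 0], [0, 0.05, 0, 0.4, 0], [0, 0.05, 0, 0.5, 0], [0, 0.05, 0, 0.5, 0]])

```text
clock: 16.2
tcp_pos: [0.4839, 0.0125, 0.2774]
eef_rot: [0.182, 0.634, 0.696, 0.281]
contact_force: [-3.3, 0.8, -1.1]
grip_width: 0.551
```

```bash
python3 go.py 0 9
```

```text
flange h mm 9.5 lateral tool mm [-0.55  0.25 -0.  ]
psi -99.42 F tool [ 1.1 -3.2 -1.1] M [ 0.94  0.17 -0.03] q6 -0.87 t 16.2 tilt 0.78 [0.003 0.013 1.   ]
9.0 [ 0.06 -0.02  0.05]
```

Request:
arm_command(plan=[[0, 0.05, 0, 0.15, 0], [0, 0.05, 0, 0.3, 0], [0, 0.05, 0, 0.3, 0]])

```text
clock: 16.58
tcp_pos: [0.4857, 0.013, 0.2751]
eef_rot: [0.183, 0.634, 0.697, 0.281]
contact_force: [-5.9, -1.7, -0.2]
grip_width: 0.549
```

```bash
python3 go.py 0 9
```

```text
flange h mm 6.52 lateral tool mm [-0.51  0.27 -0.  ]
psi -99.4 F tool [-0.9 -4.9 -3.7] M [ 1.11 -0.04 -0.05] q6 -0.87 t 16.575 tilt 0.79 [0.004 0.013 1.   ]
9.0 [ 0.05 -0.03 -0.25]
```

The force climbs about 0.9 N/mm, so the lugs are in the notches and on the spring. Pushing home.

Request:
arm_command(plan=[[0, 0.05, 0, 0.2, 0], [0, 0.05, 0, 0.4, 0], [0, 0.05, 0, 0.55, 0], [0, 0.05, 0, 0.6, 0], [0, 0.05, 0, 0.6, 0]])

```text
clock: 17.2
tcp_pos: [0.4886, 0.0139, 0.2717]
eef_rot: [0.184, 0.633, 0.697, 0.28]
contact_force: [-20.0, -5.7, 12.8]
grip_width: 0.557
```

```bash
python3 go.py 0 9
```

```text
flange h mm 1.96 lateral tool mm [-0.44  0.35 -0.  ]
psi -99.2 F tool [ -1.8  -7.9 -23. ] M [ 2.23 -0.21 -0.05] q6 -0.87 t 17.2 tilt 0.83 [0.006 0.013 1.   ]
9.0 [ 0.04 -0.04 -0.7 ]
```

It bottomed: 26 N push with the flange on the face. Turning clockwise now, which is a positive tool turn, with compensation for the 3 mm axis offset.

Request:
arm_command(plan=[[0, 0, -0.05, -0.05, 8], [0, 0.02, -0.1, -0.05, 16], [0, 0.04, -0.13, -0.05, 24], [0, 0.06, -0.17, -0.05, 32], [0, 0.08, -0.2, -0.05, 39], [0, 0.08, -0.2, -0.05, 42], [0, 0.08, -0.2, -0.05, 42]])

```text
clock: 18.08
tcp_pos: [0.4874, 0.0152, 0.2711]
eef_rot: [0.071, 0.841, 0.423, 0.329]
contact_force: [-13.1, -2.1, 8.3]
grip_width: 0.549
```

```bash
python3 go.py 0 9
```

```text
flange h mm 2.07 lateral tool mm [ 0.9   0.68 -0.01]
psi -141.33 F tool [ -3.   -4.1 -14.8] M [ 1.12 -0.84 -0.05] q6 -0.14 t 18.075 tilt 0.71 [0.011 0.006 1.   ]
9.0 [-0.1  -0.07 -0.69]
```

Request:
arm_command(plan=[[0, 0, 0, 0, 2], [0, 0, 0, 0, 4], [0, 0, 0, 0, 4]])

```text
clock: 18.45
tcp_pos: [0.4872, 0.0153, 0.271]
eef_rot: [0.059, 0.856, 0.394, 0.331]
contact_force: [-14.0, -2.8, 8.8]
grip_width: 0.55
```

```bash
python3 go.py 0 9
```

```text
flange h mm 2.05 lateral tool mm [ 0.85  0.52 -0.01]
psi -145.29 F tool [ -4.   -3.8 -15.8] M [ 1.16 -0.88 -0.16] q6 -0.07 t 18.45 tilt 0.73 [0.012 0.006 1.   ]
9.0 [-0.09 -0.06 -0.69]
```

Request:
arm_command(plan=[[0, 0, 0, 0, 2], [0, 0, 0, 0, 3], [0, 0, 0, 0, 3]])

```text
clock: 18.82
tcp_pos: [0.4866, 0.0155, 0.2705]
eef_rot: [0.05, 0.865, 0.373, 0.331]
contact_force: [-15.0, -2.0, 7.8]
grip_width: 0.552
```

```bash
python3 go.py 0 9
```

```text
flange h mm 2.04 lateral tool mm [ 0.47 -0.02 -0.01]
psi -148.14 F tool [ -4.7  -5.2 -15.6] M [ 1.28 -1.04 -0.8 ] q6 -0.02 t 18.825 tilt 0.81 [0.013 0.006 1.   ]
9.0 [-0.06 -0.   -0.7 ]
```

The torque rises to 0.8 N m at the stop. I let it rise with the spring while still held, then release.

Request:
arm_command(plan=[[0, 0, 0, -0.15, -0.5], [0, 0, 0, -0.3, -0.7], [0, 0, 0, -0.45, -0.7], [0, 0, 0, -0.45, -0.7]])

```text
clock: 19.32
tcp_pos: [0.4846, 0.015, 0.2724]
eef_rot: [0.051, 0.864, 0.376, 0.331]
contact_force: [3.7, 3.4, -7.8]
grip_width: 0.551
```

```bash
python3 go.py 0 9
```

```text
flange h mm 4.77 lateral tool mm [ 0.16 -0.26  0.  ]
psi -147.8 F tool [ 0.  -2.7  8.9] M [ 0.6  -0.14 -0.47] q6 -0.03 t 19.325 tilt 0.81 [0.012 0.008 1.   ]
9.0 [-0.02  0.02 -0.42]
```

Request:
arm_command(plan=[[0.6, 0, 0, 0, 0], [0.9, 0, 0, 0, 0], [0.9, 0, 0, 0, 0]])

```text
clock: 19.7
tcp_pos: [0.4856, 0.014, 0.2745]
eef_rot: [0.052, 0.864, 0.375, 0.332]
contact_force: [-0.4, 0.3, -0.5]
grip_width: 0.778
```

```bash
python3 go.py 0 9
python3 - <<'E'
from h import *
import pickle
f=grab_frame('wrist');pickle.dump((f,get_state()),open('w5.pkl','wb'))
g=grab_frame('side')
cv2.imwrite('pics/w5.png',np.hstack([f['frame'][130:400,120:440],cv2.resize(g['frame'][120:255,200:360],(320,270),interpolation=cv2.INTER_CUBIC)])[:,:,::-1])
E
```

```text
flange h mm 5.92 lateral tool mm [ 1.2   1.83 -0.02]
psi -147.73 F tool [-0.2 -0.7  0.2] M [ 0.2  -0.39  0.  ] q6 -0.03 t 19.7 tilt 0.66 [0.011 0.004 1.   ]
9.0 [-0.12 -0.18 -0.31]
```

View pics/w5.png

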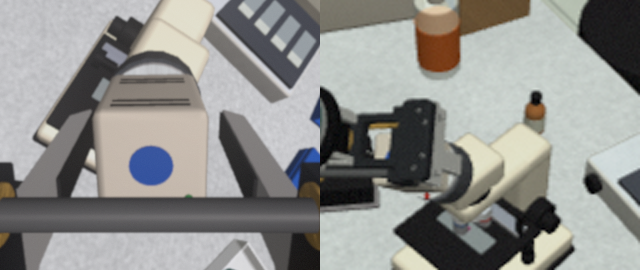

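Request:
arm_command(plan=[[1, -0.1, -0.2, -2, 0], [1, -0.1, -0.2, -6, 0], [1, -0.1, -0.2, -12, 0], [1, -0.1, -0.2, -16, 0], [1, -0.1, -0.2, -16, 0], [1, -0.1, -0.2, -16, 0], [1, -0.1, -0.2, -16, 0]])

```text
clock: 20.68
tcp_pos: [0.3851, -0.0092, 0.3943]
eef_rot: [0.05, 0.864, 0.376, 0.331]
contact_force: [0.3, 0.3, -0.1]
grip_width: 1.004
```

Run:
```python
from h import *
import pickle
f=grab_frame('wrist');g=grab_frame('side');sc=grab_frame('scene');pickle.dump((f,g,sc),open('w6.pkl','wb'))
cv2.imwrite('pics/w6.png',np.hstack([cv2.resize(f['frame'],(400,300)),cv2.resize(g['frame'][120:255,180:360],(400,300),interpolation=cv2.INTER_CUBIC)])[:,:,::-1])
n=np.array([-.6212,-.1640,.7663]);C=np.array([.5032,.0212,.2525]);print(get_state()['tcp_pos'],get_state()['contact_force'])
for F in(f,g):
    P=world(F);e=P-C;h=e@n;l=np.linalg.norm(e-h[...,None]*n,axis=-1);ok=(F['depth']>0)
    fr=F['frame'].astype(int)
    m=ok&(h>.06)&(h<.095)&(l<.024);q=h[m];H,ed=np.histogram(q,35,(.06,.095));print('top h',ed[H.argmax()],len(q),np.median(q[abs(q-ed[H.argmax()])<.004]) if len(q) else '')
    if m.sum()>50:
        k=P[m&(abs(h-ed[H.argmax()])<.004)];v=np.linalg.svd(k-k.mean(0),full_matrices=False)[2][2];print('n',v*np.sign(v[2]))
        b=m&(fr[...,2]>fr[...,0]*1.5);bb=P[b].mean(0)-C;print('button lat',(bb-(bb@n)*n).round(4),bb@n)
    k=ok&(abs(h)<.004)&(l>.0285)&(l<.0325);print('face h',np.median(h[k]),k.sum())
    k=ok&(abs(h)<.02)&(l<.034);print(np.histogram(h[k],20,(-.01,.02)))
```

```text
[ 0.38516144 -0.00921387  0.39483166] [ 0.23780293  0.11865091 -0.54289813]
top h 0.076 2101 0.07668996635862702
n [-0.62358909 -0.15921078  0.76536826]
button lat [ 0.0003 -0.0002  0.0002] 0.07709382155822635
face h 0.00036045812541106806 94
(array([ 6, 13,  3,  4,  6,  5, 52, 49,  2,  1,  3,  4, 18, 72, 37,  0,  1,
       13,  9,  2]), array([-0.01  , -0.0085, -0.007 , -0.0055, -0.004 , -0.0025, -0.001 ,
        0.0005,  0.002 ,  0.0035,  0.005 ,  0.0065,  0.008 ,  0.0095,
        0.011 ,  0.0125,  0.014 ,  0.0155,  0.017 ,  0.0185,  0.02  ]))
top h 0.075 414 0.07514903708115936
n [-0.61665346 -0.16253288  0.7702737 ]
button lat [-0.0007 -0.0001 -0.0006] 0.0755265540616319
face h -0.0008776402863425474 73
(array([ 6,  9, 15, 10, 19, 21, 27, 15,  3, 10,  7, 20, 36, 25, 14,  3,  6,
        6, 10, 11]), array([-0.01  , -0.0085, -0.007 , -0.0055, -0.004 , -0.0025, -0.001 ,
        0.0005,  0.002 ,  0.0035,  0.005 ,  0.0065,  0.008 ,  0.0095,
        0.011 ,  0.0125,  0.014 ,  0.0155,  0.017 ,  0.0185,  0.02  ]))
```

View pics/w6.png

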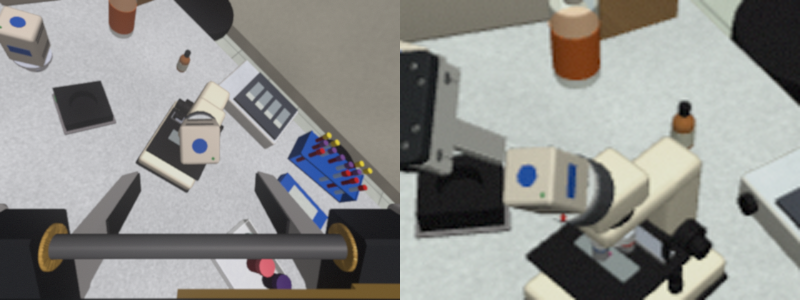

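The camera's top sits 76.0–76.3 mm off the ring face. Locked should give 4 + 72 = 76 mm. It is coaxial with the ring and nothing else has moved. Handing in.

```bash
python3 -c "
from rig import *
print(job_done(), get_state()['clock'])"
```

```text
the job is handed in; nothing more can be done
the job is handed in; nothing more can be done
```

The small white camera is out of its cradle and locked on the microscope's bayonet ring. I let go of it, backed the arm clear and handed the job in at about 21 s.

**How it went:**
- **Tilt:** the moves cannot tilt the tool directly. I got the 40° by pushing repeatedly past the arm's outer reach, which tilted the tool a little each time.
- **Notches:** I read their position from the wrist picture and confirmed it by feel. The push force rose about 0.9 N/mm, as the spring should.
- **Locking:** I pushed the flange onto the face (about 26 N) and turned clockwise. The stop came about 48–49° after I started turning, where the torque rose to 0.8 N m. That is more than the stated 42°; I put the difference down to slack in the notches and my error in reading the notch angle. I then let it spring up and released it.

**Last checks:**
- **Height:** the camera's end is 76.3 mm (wrist view) and 76.0 mm (side view) off the ring face. Locked should give 76 mm.
- **Alignment:** the button is within 1 mm of the ring's axis, and the camera is square to the ring to within about half a degree.
- **Clear of the arm:** the force reading after backing away was essentially zero.
- **Other objects:** nothing else in the last pictures looked moved, though I did not measure the other items.

**Readings that disagreed:**
- While still gripped, the camera rose only 2.7 mm of the expected 4 mm, with about 6 N of resistance. After release both height checks agreed with the locked position.
- My calculated height off the face read about 2 mm high with the flange seated, an offset in my own measurement.

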